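# Seat the keyed spindle in the mixer's sprung drive hub and hold it down

## Task

Take the steel drive spindle out of its stand by its hexagonal head and put it upright into the mixer's hub, pressing lightly and turning it until its key slips into the keyway. Keep pushing until its flange sits flat on the hub and the sprung hub is all the way down, and finish like that, still gripping the head and holding it down. Leave the carton, dropper bottle, slide box and marker where they are.

Things in the scene. Friction and masses are not known exactly. Their poses are not given: they have to be found in the camera images.
- spindle_head (a point): Centre of the hexagonal head (30 mm across flats, 36 mm tall) on top of the loose steel spindle (about 0.25 kg, 92 mm long), which stands upright in the stand. Spindle axes: z up along the shaft; -x is the side of its key; flats face -x, +x and every 60 deg from there. Below the head: 4 mm neck, flange, shaft. At the start the key faces world -x within 70 deg.
- spindle_flange (a point): Centre of the underside of the spindle's flange (34 mm diameter, 8 mm thick), 30 mm below spindle_head, same axes. Below it the round shaft, 16 mm diameter, 44 mm long, its lowest 6 mm tapered to 11 mm.
- spindle_key (a point): Lower end of the key, on its outer side, 13 mm from the shaft's axis and 58 mm below the head's centre. The key is a rib 6 mm wide running from here up to the flange; 16 mm of plain shaft stand out below it.
- hub_mouth (a point): Centre of the hub's top face, on the bore axis, 75 mm above the bench; goes down with the hub. z up, -x to the unit's front. Bore 18.5 mm diameter through the 48 mm hub, one keyway 8.4 mm wide, full depth, open at the top, reaching 15 mm from the axis. The keyway's angle is not measured: within 41 deg either side of this frame's -x, visible from above. It is braked and does not turn.
- drive_unit: White mixer drive unit, 150 (x) x 140 x 55 mm, fixed to the bench, dial and rocker on its front (-x). Origin at the centre of its underside. The aluminium hub, 48 mm diameter, stands 20 mm out of its top. With the key outside the keyway, the key's end stands on the hub's face and the flange is 28 mm above it.
- hub_spring (a joint): How far the hub is pressed down, m: 0 relaxed, 0.008 at its stop. The spring takes about 3 N to start and 9 N at the stop. If the hub is pressed down by the key standing on its face, it jumps back up as soon as the key meets the keyway. The bore is greased; a key pressed askew against the keyway's side can still drag the hub down with it.
- stand: Grey block, 80 x 80 x 34 mm, fixed to the bench, with a plain round hole (18.5 mm diameter, 14 mm deep) in the middle of its top, in which the spindle's tip stands. Origin at the centre of its underside.
- dropper_bottle: Brown dropper bottle with a black top, 36 mm wide, 102 mm tall; bystander. Origin at the centre of its underside.
- teal_carton: Small upright teal and white carton, 36 x 42 x 118 mm; bystander. Origin at the centre of its underside.
- marker_pen: White marker with a dark cap lying on the bench, 137 mm long; bystander. Origin at the centre of its underside.
- slides: Dark green slide box, 71 x 100 x 36 mm; bystander. Origin at the centre of its underside.

How it is judged:
By the outcome, as a careful person would: the job done as asked, in the order asked, and still so for the second after the job is handed in, while the arm keeps its last pose, push and grip.
It also fails if it takes over 51 s, if anything falls off the work surface, if the arm or the gripper's body presses on something with over 40 N, if the wrist force passes 120 N, or if a joint passes its speed limit or range.

## Robot

A 7-joint arm with a two-finger parallel gripper is mounted at the origin on a cart in front of the work surface, level with it; the furniture and walls round the work are solid. World frame = base frame: x ahead of the robot, y to its left, z up, the work surface at z = 0. Lengths are in mm, angles in rad, forces in N, time in s.
With the tool pointing down it reaches from about 350 to 900 mm from the base axis. Payload 8.1 kg.
Tool frame: the origin (TCP) lies midway between the tips of the shut fingers; the grasp point (between the pads) lies 19 mm behind it (tcp_to_grasp is the z of the grasp point in the tool frame, in mm); z points along the fingers, y is the line along which they close (so a half turn about z gives the same grasp; the last joint's range is limited). The gripper opens to 85 mm and grips with 20 to 120 N. Pads are 22 mm wide; open, the fingers measure 114 mm over their backs; the gripper's body (76 mm by 85 mm) begins 54 mm behind the grasp point. The pads swing forward as they close: fully open they stand 13 mm farther back than shut.
Start: joints at [1.074, 0.434, 0.025, 1.573, -0.012, 1.134, -0.075], TCP at [239.791, -577.184, 231.323] pointing down, gripper open.
Joint ranges: [-2.62, 2.62], [-0.44, 2.09], [-1.27, 1.32], [0.08, 2.57], [-1.32, 4.46], [0.12, 2], [-2.74, 2.74]. Speed limits (rad/s): [2.22, 2.22, 3.01, 3.01, 3.14, 3.14, 3.14].

## Interface

Orientations are given as a unit quaternion [w, x, y, z].
In Python, from station import get_state, read_camera, sign_off, tcp_to_grasp gives the robot as it stands.
- The arm moves only by the tool step_arm, never from a script. Its argument "rows" is a list of rows, each an object of numbers: "dx", "dy", "dz": the shift along the tool's x, y, z each as a share of 0.04 m, from -1 to 1; "ax", "ay", "az": the turn, a rotation vector about the tool's x, y, z each as a share of 0.08 rad, from -1 to 1. A call has 1 to 12 rows; each row shifts and turns the commanded pose from where the row before left it, along the tool's axes as they then stand; what a row does not reach is not made up. A row lasts 1/12 s, in which the tool goes at most 41.7 mm and 7.16 degrees, less where a joint would pass 70% of its speed; a pose out of reach is approached as far as the arm can. A call with a number of a shift or a turn outside -1 to 1 is refused whole. A call with a gripper value outside its range is refused whole. "gripper" is the opening, from 0 (shut) to 1 (fully open), set as the call begins (left out, the last holds). The fingers move at their own pace and stop on an object; "newtons" is the grip in N (left out, the last holds). Time passes only in rows, so rows that do not move let the fingers close. It gives the time, the measured TCP pose, the force, the opening and the grip force at its end, in the units of the state.
- get_state(): the state, without advancing time (a new reading comes with each control period).
- read_camera(name): name is "side" or "top" or "wrist"; returns a dict with "frame" (400x640x3 uint8, red, green, blue), "intrinsics" (3x3 intrinsics, pixels), "D" ([k1, k2, p1, p2, k3] as OpenCV has them; the pictures are not rectified), "cam_to_world" (4x4, takes a point from camera to world coordinates). Camera axes: x right, y up, looking along -z (the intrinsics and any distortion apply to the point x, -y, -z); pixel columns grow to the right and rows downward; lengths in mm; the calibration is good to about 2 mm. A picture is of the moment at which its call begins. There is no depth.
- sign_off(): hands the job in; it is judged then, once.
The state is a dict: "t": time; "joint_pos": joint angles; "qd": joint speeds; "joint_efforts": joint torques, N m; "tcp_pos": TCP position; "tcp_rot": TCP orientation; "force": force on the tool from outside, world axes, zero at the start; "torque": the same for the moment, N m; "grip_width": finger opening in mm; "gripper_force": force on a finger pad.
Only numpy, scipy, OpenCV 4.12 (cv2) and the standard library are available. Lean on these libraries where they do the work, as an engineer would, in place of code of your own. Each camera call takes 0.05 s, during which the arm holds its last target. There are 200 camera calls.

## Working session

There is one attempt and no reset: what is moved stays moved. The work goes in short steps, Python scripts to look and compute and a tool call to move; the robot and the scene stay as the last step left them, time stands still between calls to the robot, and variables do not carry over. Pictures are saved under pics/ and viewed, at most 10 in all, crops included, and the job is handed in when it is done.

Besides the shell and the picture viewer there is one more tool, called after "Request:" as name(argument=value, ...) on one line, values as JSON. step_arm: Moves the arm, as the interface text tells. Its arguments: {"type":"object","properties":{"rows":{"type":"array","items":{"type":"object","properties":{"dx":{"type":"number","minimum":-1,"maximum":1},"dy":{"type":"number","minimum":-1,"maximum":1},"dz":{"type":"number","minimum":-1,"maximum":1},"ax":{"type":"number","minimum":-1,"maximum":1},"ay":{"type":"number","minimum":-1,"maximum":1},"az":{"type":"number","minimum":-1,"maximum":1}}}},"gripper":{"type":"number"},"newtons":{"type":"number"}},"required":["rows"]}

```bash
mkdir -p pics; ls
cat > h.py <<'E'
import numpy as np, cv2, json
from station import get_state, read_camera, sign_off, tcp_to_grasp
from scipy.spatial.transform import Rotation as R
def cam(n):
    d=read_camera(n); return {k:np.array(v) for k,v in d.items()}
def ray(d,uv):
    uv=np.atleast_2d(np.float64(uv))
    p=cv2.undistortPoints(uv.reshape(-1,1,2),d['intrinsics'].astype(float),d['D'].astype(float)).reshape(-1,2)
    v=np.c_[p[:,0],-p[:,1],-np.ones(len(p))]
    T=d['cam_to_world']; v=v@T[:3,:3].T
    return T[:3,3],v/np.linalg.norm(v,axis=1)[:,None]
def onz(d,uv,z):
    o,v=ray(d,uv); return o+v*((z-o[2])/v[:,2])[:,None]
def tri(d1,a,d2,b):
    o1,v1=ray(d1,a);o2,v2=ray(d2,b);v1=v1[0];v2=v2[0]
    A=np.c_[v1,-v2];s=np.linalg.lstsq(A,o2-o1,rcond=None)[0]
    p,q=o1+s[0]*v1,o2+s[1]*v2
    return (p+q)/2,np.linalg.norm(p-q)
def proj(d,P):
    P=np.atleast_2d(P);T=d['cam_to_world'];c=(P-T[:3,3])@T[:3,:3]
    c=c*[1,-1,-1]
    return cv2.projectPoints(c.reshape(-1,1,3),np.zeros(3),np.zeros(3),d['intrinsics'].astype(float),d['D'].astype(float))[0].reshape(-1,2)
def save(n,im): cv2.imwrite('pics/'+n+'.png',np.ascontiguousarray(im[...,::-1]))
E
python3 - <<'E'
from h import *
a=cam('top');b=cam('side')
np.save('top0.npy',a,allow_pickle=True);np.save('side0.npy',b,allow_pickle=True)
save('top0',a['frame'])
save('side0',b['frame'])
s=get_state();print(s,tcp_to_grasp)
for d in(a,b):print(d['intrinsics'],d['D'],d['cam_to_world'])
E
```

```text
pics
{'t': 0.1, 'joint_pos': array([ 1.07441493,  0.4351488 ,  0.02495614,  1.57402982, -0.01161929,
        1.13399275, -0.07512842]), 'qd': array([-0.00048079, -0.00249653, -0.00091672, -0.00171284, -0.00117906,
        0.00139354, -0.00079464]), 'joint_efforts': array([ 2.86614268e-03, -6.71754313e+01,  1.02814727e+00, -3.16899633e+01,
        1.59111607e-02,  7.15955539e-03, -8.55384542e-06]), 'tcp_pos': array([ 239.58932718, -576.75026628,  230.59786442]), 'tcp_rot': array([-6.90788531e-04,  9.80688153e-01,  1.95576665e-01, -1.91616669e-04]), 'force': array([ 0.11351137,  0.35359661, -0.50031421]), 'torque': array([-0.01311218, -0.03063456, -0.02499081]), 'gripper_force': 0.0, 'grip_width': 85.5473027473553} -18.700000000000003
[[361.12491043   0.         316.89959025]
 [  0.         361.12491043 199.24131169]
 [  0.           0.           1.        ]] [-0.07663453  0.          0.          0.          0.        ] [[ 8.90414694e-03  9.94384414e-01 -1.05453091e-01  5.26455855e+02]
 [-9.99957230e-01  8.59070428e-03 -3.42620276e-03  3.59436762e+00]
 [-2.50104631e-03  1.05479088e-01  9.94418376e-01  9.48234748e+02]
 [ 0.00000000e+00  0.00000000e+00  0.00000000e+00  1.00000000e+00]]
[[369.59271438   0.         322.15718814]
 [  0.         369.59271438 198.37432612]
 [  0.           0.           1.        ]] [-0.01803037  0.          0.          0.          0.        ] [[-9.99870982e-01  1.11195285e-02  1.15920351e-02  6.30831980e+02]
 [ 2.04357611e-03 -6.27739574e-01  7.78420741e-01  6.66534974e+02]
 [ 1.59324508e-02  7.78344000e-01  6.27635861e-01  6.22056936e+02]
 [ 0.00000000e+00  0.00000000e+00  0.00000000e+00  1.00000000e+00]]
```

View pics/top0.png

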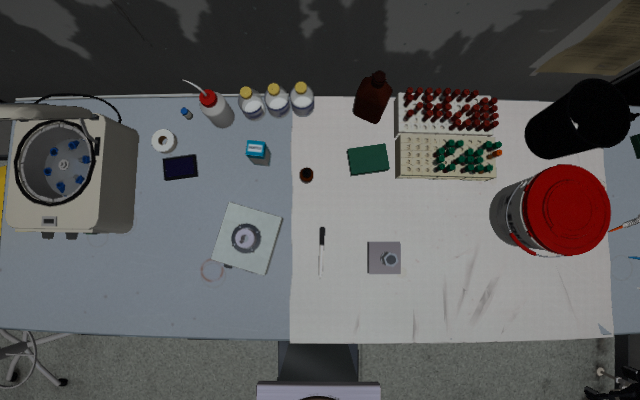

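View pics/side0.png

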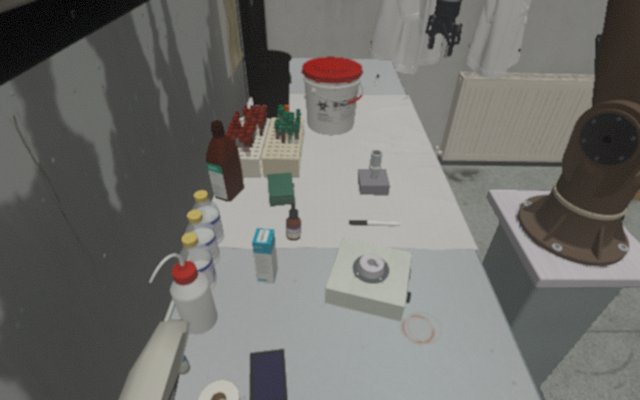

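Top view: spindle head at about (389,258) in its grey stand, hub at (246,237) in the white unit, robot at the bottom. Side view: head top at about (376,153), hub at (372,263), with the carton, bottle, slides and marker clear of the straight path.

Run:
```python
from h import *
a=np.load('top0.npy',allow_pickle=True).item();b=np.load('side0.npy',allow_pickle=True).item()
print('head',tri(a,(389.5,258.5),b,(376,153)))
print('hub',tri(a,(246,237),b,(372,263)))
print(onz(a,(384,257),34))
w=cam('wrist');print(w['intrinsics'],w['D']);s=get_state();T=np.eye(4);q=s['tcp_rot'];T[:3,:3]=R.from_quat(np.r_[q[1:],q[0]]).as_matrix();T[:3,3]=s['tcp_pos']
print(T[:3,:3]);print(np.linalg.inv(T)@w['cam_to_world'])
f=np.hstack([cv2.resize(a['frame'][220:290,350:430],None,fx=5,fy=5,interpolation=2),cv2.resize(a['frame'][200:270,206:286],None,fx=5,fy=5,interpolation=2)])
save('crop0',f)
```

```text
head (array([ 479.50862766, -162.36079932,  108.6673769 ]), np.float64(0.2833773729307777))
hub (array([524.21455196, 178.99465949,  66.64257551]), np.float64(3.359300071635419))
[[ 478.86588568 -163.22075434   34.        ]]
[[296.88396676   0.         319.8792213 ]
 [  0.         296.88396676 201.91338578]
 [  0.           0.           1.        ]] [-0.00730544  0.          0.          0.          0.        ]
[[ 9.23508204e-01  3.83578272e-01 -5.53431889e-04]
 [ 3.83578653e-01 -9.23507646e-01  1.02206987e-03]
 [-1.19054787e-04 -1.15617457e-03 -9.99999325e-01]]
[[ 7.87833301e-04  9.60504138e-01  2.78264586e-01  7.06636709e+01]
 [ 9.99999134e-01 -1.05002458e-03  7.93203121e-04  1.74512399e+00]
 [ 1.05405954e-03  2.78263720e-01 -9.60504134e-01 -1.43142740e+02]
 [ 0.00000000e+00  0.00000000e+00  0.00000000e+00  1.00000000e+00]]
```

View pics/crop0.png

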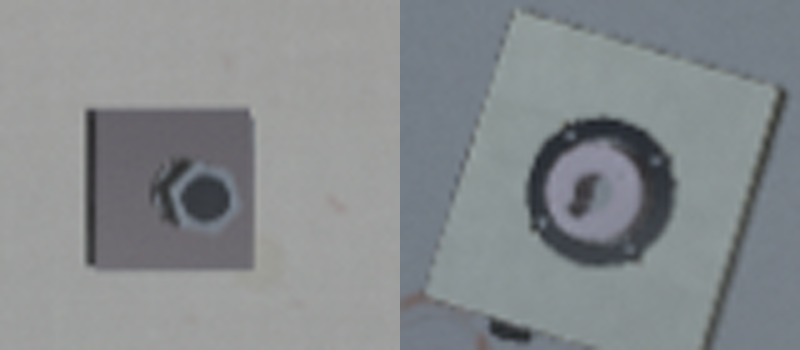

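The crop shows the hex head at about (207,197), with a dark recess in its top. The hub keyway shows as a dark patch at the lower-left of the bore, near (578,208), so it points to about world (-0.7,+0.7).

I'll move towards the spindle and turn the wrist so the camera is on its -x side.

Request:
step_arm(rows=[{"dx": 0.64,"dy": -0.67,"dz": 0.15},{"dx": 0.64,"dy": -0.67,"dz": 0.15},{"dx": 0.64,"dy": -0.67,"dz": 0.15},{"dx": 0.64,"dy": -0.67,"dz": 0.15},{"dx": 0.64,"dy": -0.67,"dz": 0.15},{"dx": 0.64,"dy": -0.67,"dz": 0.15},{"dx": 0.64,"dy": -0.67,"dz": 0.15},{"dx": 0.64,"dy": -0.67,"dz": 0.15},{"dx": 0.64,"dy": -0.67,"dz": 0.15},{"dx": 0.64,"dy": -0.67,"dz": 0.15},{"dx": 0.64,"dy": -0.67,"dz": 0.15},{"dx": 0.64,"dy": -0.67,"dz": 0.15}])

```text
schema error: expected keys dx, dy, dz, ax, ay, az
```

Request:
step_arm(rows=[{"az": -1},{"az": -1},{"az": -1},{"az": -1},{"az": -1},{"az": -1},{"az": -1},{"az": -1},{"az": -1},{"az": -1},{"az": -1},{"az": -1}])

```text
schema error: expected keys dx, dy, dz, ax, ay, az
```

Request:
step_arm(rows=[{"az": -1},{"az": -1},{"az": -1},{"az": -1},{"az": -1},{"az": -1},{"az": -1},{"az": -1},{"az": -1},{"az": -1},{"az": -1},{"az": -1}])

```text
schema error: expected keys dx, dy, dz, ax, ay, az
```

Request:
step_arm(rows=[{"az": -1},{"az": -1},{"az": -1},{"az": -1},{"az": -1},{"az": -1},{"az": -1},{"az": -1},{"az": -1},{"az": -1},{"az": 0},{"az": 0}])

```text
schema error: expected keys dx, dy, dz, ax, ay, az
```

```bash
cat >> h.py <<'E'
def tool(s=None):
    s=s or get_state();T=np.eye(4);q=s['tcp_rot'];T[:3,:3]=R.from_quat(np.r_[q[1:],q[0]]).as_matrix();T[:3,3]=s['tcp_pos'];return T
def rep():
    s=get_state();T=tool(s)
    print('t',round(s['t'],2),'tcp',s['tcp_pos'].round(1),'yaw',np.degrees(np.arctan2(T[1,0],T[0,0])).round(2),'z',T[:3,2].round(4),'j',s['joint_pos'].round(2),'F',s['force'].round(1),'M',s['torque'].round(2),'g',round(s['grip_width'],1),round(s['gripper_force'],1))
    return s,T
E
python3 - <<'E'
from h import *
rep()
w=cam('wrist');np.save('w1.npy',w,allow_pickle=True)
print(proj(w,[[479.5,-162,112],[479,-163,34]]))
save('w1',w['frame'])
E
```

```text
t 0.15 tcp [ 239.6 -576.9  230.7] yaw 22.56 z [-6.e-04  1.e-03 -1.e+00] j [ 1.07  0.44  0.02  1.57 -0.01  1.13 -0.08] F [-0.5 -0.5 -1.1] M [ 0.06 -0.01 -0.07] g 85.8 0.0
[[-172.44066778 -423.04924086]
 [ -28.37919906 -266.49541079]]
```

View pics/w1.png

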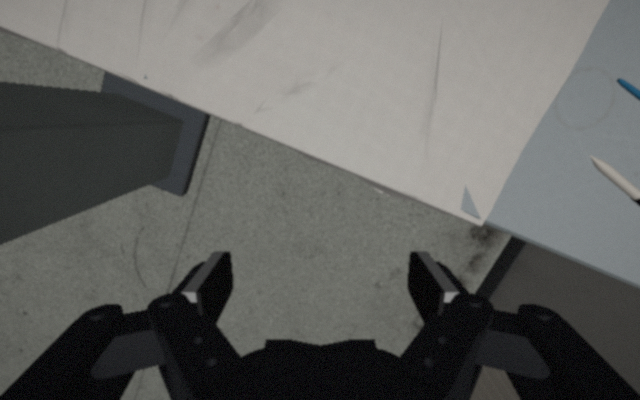

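The wrist view shows only bench edge and floor, with the pads at the bottom near (220,275) and (425,275). No move ran because every row needs all six keys, so I'm sending the moves again in full.

Request:
step_arm(rows=[{"dx": 0.64,"dy": -0.67,"dz": 0.15,"ax": 0,"ay": 0,"az": 0},{"dx": 0.64,"dy": -0.67,"dz": 0.15,"ax": 0,"ay": 0,"az": 0},{"dx": 0.64,"dy": -0.67,"dz": 0.15,"ax": 0,"ay": 0,"az": 0},{"dx": 0.64,"dy": -0.67,"dz": 0.15,"ax": 0,"ay": 0,"az": 0},{"dx": 0.64,"dy": -0.67,"dz": 0.15,"ax": 0,"ay": 0,"az": 0},{"dx": 0.64,"dy": -0.67,"dz": 0.15,"ax": 0,"ay": 0,"az": 0},{"dx": 0.64,"dy": -0.67,"dz": 0.15,"ax": 0,"ay": 0,"az": 0},{"dx": 0.64,"dy": -0.67,"dz": 0.15,"ax": 0,"ay": 0,"az": 0},{"dx": 0.64,"dy": -0.67,"dz": 0.15,"ax": 0,"ay": 0,"az": 0},{"dx": 0.64,"dy": -0.67,"dz": 0.15,"ax": 0,"ay": 0,"az": 0},{"dx": 0.64,"dy": -0.67,"dz": 0.15,"ax": 0,"ay": 0,"az": 0},{"dx": 0.64,"dy": -0.67,"dz": 0.15,"ax": 0,"ay": 0,"az": 0}])

```text
t: 1.2
tcp_pos: [400.4, -160.7, 159.2]
tcp_rot: [0.0, 0.981, 0.195, 0.0]
force: [1.8, -0.7, 0.0]
grip_width: 85.4
gripper_force: 0.0
```

Request:
step_arm(rows=[{"dx": 0,"dy": 0,"dz": 0,"ax": 0,"ay": 0,"az": -1},{"dx": 0,"dy": 0,"dz": 0,"ax": 0,"ay": 0,"az": -1},{"dx": 0,"dy": 0,"dz": 0,"ax": 0,"ay": 0,"az": -1},{"dx": 0,"dy": 0,"dz": 0,"ax": 0,"ay": 0,"az": -1},{"dx": 0,"dy": 0,"dz": 0,"ax": 0,"ay": 0,"az": -1},{"dx": 0,"dy": 0,"dz": 0,"ax": 0,"ay": 0,"az": -1},{"dx": 0,"dy": 0,"dz": 0,"ax": 0,"ay": 0,"az": -1},{"dx": 0,"dy": 0,"dz": 0,"ax": 0,"ay": 0,"az": -1},{"dx": 0,"dy": 0,"dz": 0,"ax": 0,"ay": 0,"az": -1},{"dx": 0,"dy": 0,"dz": 0,"ax": 0,"ay": 0,"az": -1},{"dx": 0,"dy": 0,"dz": 0,"ax": 0,"ay": 0,"az": -1},{"dx": 0,"dy": 0,"dz": 0,"ax": 0,"ay": 0,"az": -1}])

```text
t: 2.2
tcp_pos: [400.0, -162.4, 159.3]
tcp_rot: [0.0, 0.778, 0.628, -0.0]
force: [0.2, 0.5, 0.5]
grip_width: 85.6
gripper_force: 0.0
```

Request:
step_arm(rows=[{"dx": 0,"dy": 0,"dz": 0,"ax": 0,"ay": 0,"az": -1},{"dx": 0,"dy": 0,"dz": 0,"ax": 0,"ay": 0,"az": -1},{"dx": 0,"dy": 0,"dz": 0,"ax": 0,"ay": 0,"az": -1},{"dx": 0,"dy": 0,"dz": 0,"ax": 0,"ay": 0,"az": -1},{"dx": 0,"dy": 0,"dz": 0,"ax": 0,"ay": 0,"az": -1},{"dx": 0,"dy": 0,"dz": 0,"ax": 0,"ay": 0,"az": -1},{"dx": 0,"dy": 0,"dz": 0,"ax": 0,"ay": 0,"az": -1},{"dx": 0,"dy": 0,"dz": 0,"ax": 0,"ay": 0,"az": -1},{"dx": 0,"dy": 0,"dz": 0,"ax": 0,"ay": 0,"az": -1},{"dx": 0,"dy": 0,"dz": 0,"ax": 0,"ay": 0,"az": -1},{"dx": 0,"dy": 0,"dz": 0,"ax": 0,"ay": 0,"az": -1},{"dx": 0,"dy": 0,"dz": 0,"ax": 0,"ay": 0,"az": -1}])

```text
t: 3.2
tcp_pos: [400.0, -162.4, 159.3]
tcp_rot: [-0.0, 0.4, 0.916, -0.0]
force: [-0.4, -1.0, 0.1]
grip_width: 85.6
gripper_force: 0.0
```

Request:
step_arm(rows=[{"dx": 0,"dy": 0,"dz": 0,"ax": 0,"ay": 0,"az": -1},{"dx": 0,"dy": 0,"dz": 0,"ax": 0,"ay": 0,"az": -1},{"dx": 0,"dy": 0,"dz": 0,"ax": 0,"ay": 0,"az": -1},{"dx": 0,"dy": 0,"dz": 0,"ax": 0,"ay": 0,"az": -1},{"dx": 0,"dy": 0,"dz": 0,"ax": 0,"ay": 0,"az": -1},{"dx": 0,"dy": 0,"dz": 0,"ax": 0,"ay": 0,"az": -1},{"dx": 0,"dy": 0,"dz": 0,"ax": 0,"ay": 0,"az": -1},{"dx": 0,"dy": 0,"dz": 0,"ax": 0,"ay": 0,"az": -1},{"dx": 0,"dy": 0,"dz": 0,"ax": 0,"ay": 0,"az": -1},{"dx": 0,"dy": 0,"dz": 0,"ax": 0,"ay": 0,"az": -1},{"dx": 0,"dy": 0,"dz": 0,"ax": 0,"ay": 0,"az": 0},{"dx": 0,"dy": 0,"dz": 0,"ax": 0,"ay": 0,"az": 0}])

```text
t: 4.2
tcp_pos: [400.0, -162.4, 159.2]
tcp_rot: [-0.0, 0.015, 1.0, 0.0]
force: [0.2, 0.3, 0.1]
grip_width: 85.6
gripper_force: 0.0
```

Run:
```python
from h import *
rep()
w=cam('wrist');np.save('w1.npy',w,allow_pickle=True)
print(proj(w,[[479.5,-162,112],[479,-163,34]]))
save('w1b',w['frame'])
```

```text
t 4.2 tcp [ 400.  -162.4  159.2] yaw 178.25 z [-1.e-04  1.e-04 -1.e+00] j [ 0.86  0.29 -0.72  2.07  0.25  0.86  1.54] F [0.2 0.3 0.1] M [0.   0.06 0.06] g 85.6 0.0
[[325.54837948 321.34386908]
 [323.02181977 269.52270651]]
```

View pics/w1b.png

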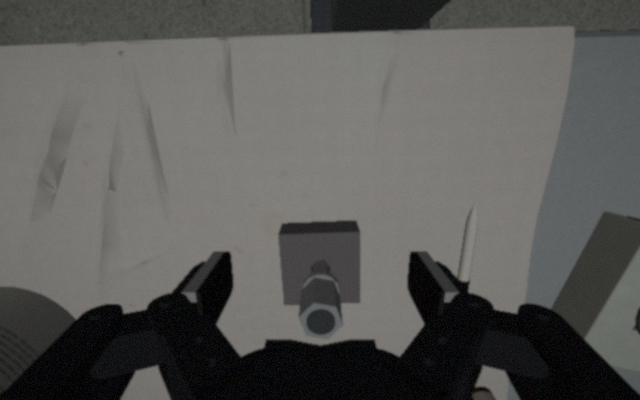

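The view shows the stand at about (320,262) and the spindle head top at (321,320), between the open pads. I need an enlarged crop to see the key and the flats.

Run:
```python
from h import *
w=np.load('w1.npy',allow_pickle=True).item()
c=w['frame'][235:345,275:365].astype(float)
c=np.clip((c/255)**.6*255*1.2,0,255).astype(np.uint8)
c=cv2.resize(c,None,fx=5.4,fy=5.4,interpolation=cv2.INTER_CUBIC)
save('w1c',c)
```

```text
(no output)
```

View pics/w1c.png

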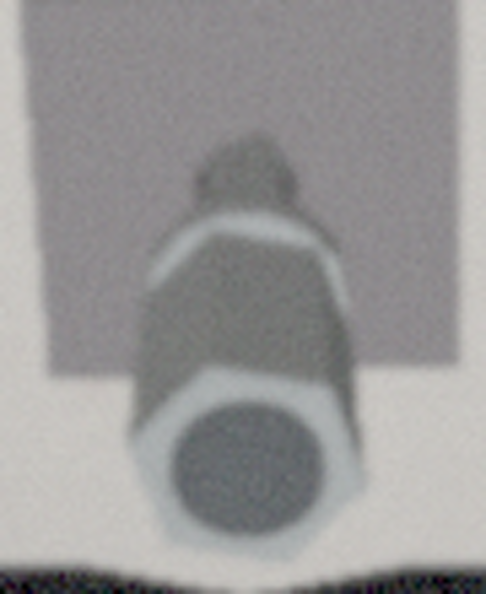

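In the crop, the head's top corners are at about (210,367), (330,382), (365,482), (300,555), (170,545) and (133,437). Beyond the flange the shaft and key show as a stub, with its farthest end near (255,133). I'll turn these into angles.

Run:
```python
from h import *
w=np.load('w1.npy',allow_pickle=True).item();a=np.load('top0.npy',allow_pickle=True).item();b=np.load('side0.npy',allow_pickle=True).item()
C=np.array([(210,367),(330,382),(365,482),(300,557),(170,545),(133,437)])/5.4+[275,235]-.4
cc=C.mean(0);print('ctr px',cc)
print('tri wrist/top',tri(w,cc,a,(389.8,258.5)),'wrist/side',tri(w,cc,b,(376,153)))
P=onz(w,C,112);c=P.mean(0);print('centre@112',c)
d=P-c;ang=np.degrees(np.arctan2(d[:,1],d[:,0]));print('r',np.linalg.norm(d[:,:2],axis=1).round(1),'ang',ang.round(1))
m=np.angle(np.mean(np.exp(1j*np.radians(ang)*6)))/6*180/np.pi;print('corner mod60',m%60,'flat normals',(m+30)%60)
S=onz(w,(np.array([(50,375),(460,365),(458,0),(22,0)])/5.4+[275,235]-.4),34);print('stand pts',S.round(1))
for z in(36,64):print(z,(proj(w,[c[0],c[1],z])-[275,235]+.4)*5.4)
for k in range(110,256,10):
    r=np.radians(k);q=proj(w,[[c[0]+13*np.cos(r),c[1]+13*np.sin(r),36]]);print(k,((q-[275,235]+.4)*5.4).round(0).tolist(),end=' ')
```

```text
ctr px [321.14320988 320.09382716]
tri wrist/top (array([ 479.67917479, -164.11622588,  109.63511679]), np.float64(2.555075063605374)) wrist/side (array([ 480.07456754, -164.83980483,  108.08553797]), np.float64(2.246912107002243))
centre@112 [ 478.46821739 -165.30926673  112.        ]
r [16.6 17.1 16.3 17.4 18.1 17.1] ang [-161.6  138.8   76.9   21.9  -41.6 -106.2]
corner mod60 18.04835898386517 flat normals 48.04835898386517
stand pts [[ 518.2 -205.1   34. ]
 [ 518.4 -125.6   34. ]
 [ 442.1 -126.5   34. ]
 [ 439.7 -205.1   34. ]]
36 [[249.09771106 191.73355693]]
64 [[249.79222861 274.68191764]]
110 [[314.0, 168.0]] 120 [[309.0, 159.0]] 130 [[302.0, 150.0]] 140 [[293.0, 142.0]] 150 [[283.0, 136.0]] 160 [[271.0, 132.0]] 170 [[259.0, 129.0]] 180 [[247.0, 128.0]] 190 [[235.0, 130.0]] 200 [[223.0, 133.0]] 210 [[212.0, 138.0]] 220 [[202.0, 145.0]] 230 [[194.0, 153.0]] 240 [[187.0, 162.0]] 250 [[182.0, 172.0]]
```

The key faces about 168° (flat normals at 48° mod 60). The head axis is at about (479,-164.5), and two views put its top at 108-110 mm, against the text's 112. I'll grip at tool yaw 138°, with tool y along a flat normal, so the wrist camera can see the key.

Request:
step_arm(rows=[{"dx": 0,"dy": 0,"dz": 0,"ax": 0,"ay": 0,"az": 0.975},{"dx": 0,"dy": 0,"dz": 0,"ax": 0,"ay": 0,"az": 0.975},{"dx": 0,"dy": 0,"dz": 0,"ax": 0,"ay": 0,"az": 0.975},{"dx": 0,"dy": 0,"dz": 0,"ax": 0,"ay": 0,"az": 0.975},{"dx": 0,"dy": 0,"dz": 0,"ax": 0,"ay": 0,"az": 0.975},{"dx": 0,"dy": 0,"dz": 0,"ax": 0,"ay": 0,"az": 0.975},{"dx": 0,"dy": 0,"dz": 0,"ax": 0,"ay": 0,"az": 0.975},{"dx": 0,"dy": 0,"dz": 0,"ax": 0,"ay": 0,"az": 0.975},{"dx": 0,"dy": 0,"dz": 0,"ax": 0,"ay": 0,"az": 0.975}])

```text
t: 5.0
tcp_pos: [400.1, -162.3, 159.4]
tcp_rot: [0.0, 0.36, 0.933, -0.0]
force: [-0.5, 0.1, -0.3]
grip_width: 85.3
gripper_force: 0.0
```

Request:
step_arm(rows=[{"dx": -0.376,"dy": 0.321,"dz": 0,"ax": 0,"ay": 0,"az": 0},{"dx": -0.376,"dy": 0.321,"dz": 0,"ax": 0,"ay": 0,"az": 0},{"dx": -0.376,"dy": 0.321,"dz": 0,"ax": 0,"ay": 0,"az": 0},{"dx": -0.376,"dy": 0.321,"dz": 0,"ax": 0,"ay": 0,"az": 0},{"dx": 0,"dy": 0,"dz": 0,"ax": 0,"ay": 0,"az": 0},{"dx": 0,"dy": 0,"dz": 0,"ax": 0,"ay": 0,"az": 0}])

```text
t: 5.5
tcp_pos: [479.7, -163.8, 159.1]
tcp_rot: [-0.0, 0.357, 0.934, 0.0]
force: [-0.2, 0.3, 0.6]
grip_width: 85.4
gripper_force: 0.0
```

Run:
```python
from h import *
s,T=rep()
w=cam('wrist');np.save('w2.npy',w,allow_pickle=True)
g=cv2.cvtColor(w['frame'],cv2.COLOR_RGB2GRAY)
print(proj(w,[[479,-164.5,112],[478.5,-165,34]]))
c=w['frame'][200:400,180:460];save('w2',cv2.resize(c,None,fx=2.8,fy=2.8,interpolation=2))
```

```text
t 5.5 tcp [ 479.7 -163.8  159.1] yaw 138.13 z [-1.e-04  5.e-04 -1.e+00] j [ 0.65  0.38 -0.55  1.91  0.25  0.91  0.82] F [-0.2  0.3  0.6] M [-0.    0.04  0.06] g 85.4 0.0
[[319.48955633 221.85009158]
 [318.67045065 193.08947624]]
```

View pics/w2.png

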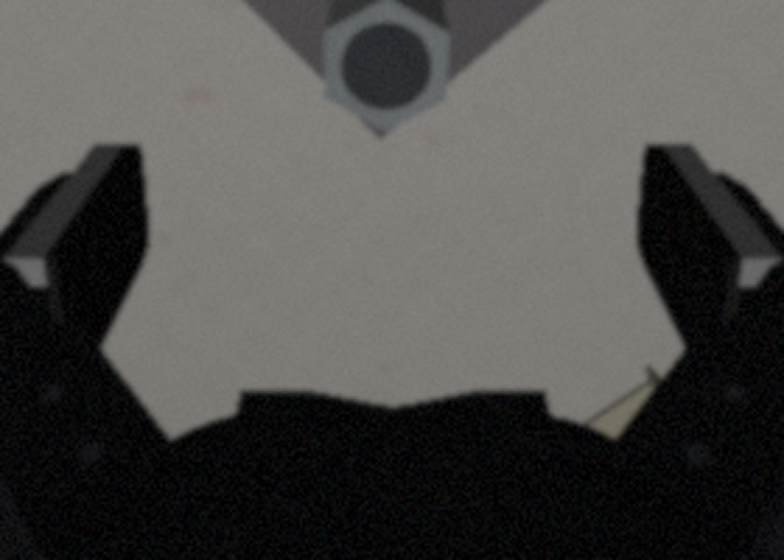

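The crop shows the head centred near (386,66), about pixel (318,223.6) in the full frame. Its flats face the pads squarely, and the pad midline is near full-frame column 320.4. I'll descend partway and compare head and pads at the same depth.

Request:
step_arm(rows=[{"dx": -0.025,"dy": -0.012,"dz": 0.3,"ax": 0,"ay": 0,"az": 0},{"dx": 0,"dy": 0,"dz": 0.35,"ax": 0,"ay": 0,"az": 0},{"dx": 0,"dy": 0,"dz": 0.35,"ax": 0,"ay": 0,"az": 0},{"dx": 0,"dy": 0,"dz": 0.35,"ax": 0,"ay": 0,"az": 0},{"dx": 0,"dy": 0,"dz": 0.35,"ax": 0,"ay": 0,"az": 0},{"dx": 0,"dy": 0,"dz": 0.3,"ax": 0,"ay": 0,"az": 0},{"dx": 0,"dy": 0,"dz": 0,"ax": 0,"ay": 0,"az": 0},{"dx": 0,"dy": 0,"dz": 0,"ax": 0,"ay": 0,"az": 0}])

```text
t: 6.22
tcp_pos: [478.4, -165.2, 79.2]
tcp_rot: [-0.001, 0.357, 0.934, -0.0]
force: [-0.5, 0.5, 0.0]
grip_width: 85.5
gripper_force: 0.0
```

Run:
```python
from h import *
s,T=rep()
w=cam('wrist');np.save('w3.npy',w,allow_pickle=True)
save('w3',cv2.resize(w['frame'][170:400,180:460],None,fx=2.8,fy=2.6,interpolation=2))
```

```text
t 6.22 tcp [ 478.4 -165.2   79.2] yaw 138.14 z [-1.7e-03  1.0e-04 -1.0e+00] j [ 0.6   0.49 -0.5   2.    0.34  0.74  0.74] F [-0.5  0.5  0. ] M [-0.   -0.02 -0.04] g 85.5 0.0
```

View pics/w3.png

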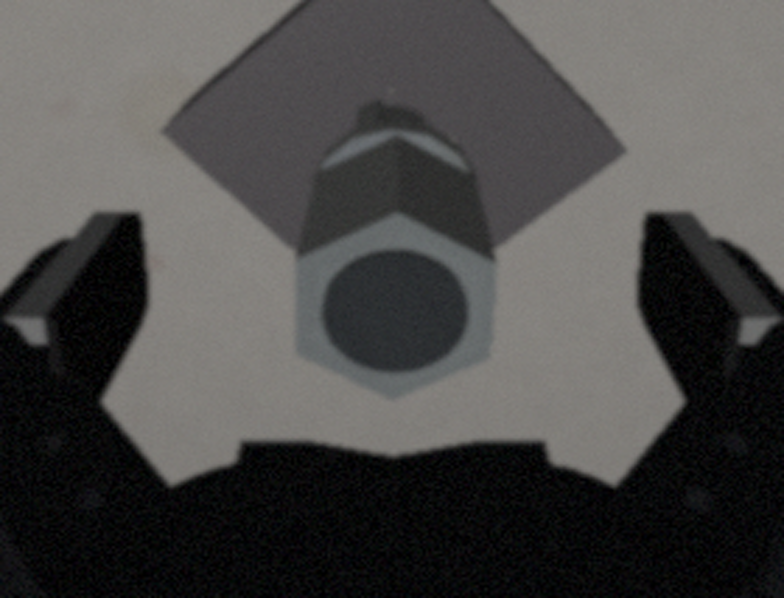

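The crop shows the head centred at column 395 and the pad midline at 393, so it is well centred. The key stub shows left of centre at (375,105), consistent with 168°. Lower 2 mm and grip.

Request:
step_arm(rows=[{"dx": 0,"dy": 0,"dz": 0.05,"ax": 0,"ay": 0,"az": 0},{"dx": 0,"dy": 0,"dz": 0,"ax": 0,"ay": 0,"az": 0}])

```text
t: 6.43
tcp_pos: [479.8, -165.4, 77.9]
tcp_rot: [0.001, 0.357, 0.934, -0.0]
force: [0.2, 0.3, 0.2]
grip_width: 85.4
gripper_force: 0.0
```

Request:
step_arm(gripper=0, newtons=50, rows=[{"dx": 0,"dy": 0,"dz": 0,"ax": 0,"ay": 0,"az": 0},{"dx": 0,"dy": 0,"dz": 0,"ax": 0,"ay": 0,"az": 0},{"dx": 0,"dy": 0,"dz": 0,"ax": 0,"ay": 0,"az": 0},{"dx": 0,"dy": 0,"dz": 0,"ax": 0,"ay": 0,"az": 0},{"dx": 0,"dy": 0,"dz": 0,"ax": 0,"ay": 0,"az": 0},{"dx": 0,"dy": 0,"dz": 0,"ax": 0,"ay": 0,"az": 0},{"dx": 0,"dy": 0,"dz": 0,"ax": 0,"ay": 0,"az": 0},{"dx": 0,"dy": 0,"dz": 0,"ax": 0,"ay": 0,"az": 0},{"dx": 0,"dy": 0,"dz": 0,"ax": 0,"ay": 0,"az": 0},{"dx": 0,"dy": 0,"dz": 0,"ax": 0,"ay": 0,"az": 0}])

```text
t: 7.27
tcp_pos: [479.7, -165.3, 77.5]
tcp_rot: [0.0, 0.357, 0.934, -0.0]
force: [-0.5, -0.6, 5.1]
grip_width: 29.3
gripper_force: 49.1
```

Gripped: opening 29.3 mm at 49 N. Firm up the grip and lift straight out.

Request:
step_arm(newtons=90, rows=[{"dx": 0,"dy": 0,"dz": 0,"ax": 0,"ay": 0,"az": 0},{"dx": 0,"dy": 0,"dz": 0,"ax": 0,"ay": 0,"az": 0},{"dx": 0,"dy": 0,"dz": -0.1,"ax": 0,"ay": 0,"az": 0},{"dx": 0,"dy": 0,"dz": -0.15,"ax": 0,"ay": 0,"az": 0},{"dx": 0,"dy": 0,"dz": -0.2,"ax": 0,"ay": 0,"az": 0},{"dx": 0,"dy": 0,"dz": -0.3,"ax": 0,"ay": 0,"az": 0},{"dx": 0,"dy": 0,"dz": -0.4,"ax": 0,"ay": 0,"az": 0},{"dx": 0,"dy": 0,"dz": -0.4,"ax": 0,"ay": 0,"az": 0},{"dx": 0,"dy": 0,"dz": -0.4,"ax": 0,"ay": 0,"az": 0},{"dx": 0,"dy": 0,"dz": -0.3,"ax": 0,"ay": 0,"az": 0},{"dx": 0,"dy": 0,"dz": 0,"ax": 0,"ay": 0,"az": 0},{"dx": 0,"dy": 0,"dz": 0,"ax": 0,"ay": 0,"az": 0}])

```text
t: 8.27
tcp_pos: [479.9, -165.4, 167.9]
tcp_rot: [0.001, 0.357, 0.934, -0.0]
force: [0.4, -0.2, -2.9]
grip_width: 29.0
gripper_force: 88.8
```

Run:
```python
from h import *
s,T=rep()
w=cam('wrist');np.save('w4.npy',w,allow_pickle=True)
np.save('side4.npy',cam('side'),allow_pickle=True)
```

```text
t 8.27 tcp [ 479.9 -165.4  167.9] yaw 138.17 z [ 1.5e-03 -7.0e-04 -1.0e+00] j [ 0.66  0.37 -0.55  1.9   0.24  0.93  0.83] F [ 0.4 -0.2 -2.9] M [0.   0.   0.02] g 29.0 88.8
```

Lifted, and the wrist force shows the spindle's weight (-2.9 N). I'll stop short of the hub so the wrist camera can see its face.

Request:
step_arm(rows=[{"dx": 0.19,"dy": 0.37,"dz": 0,"ax": 0,"ay": 0,"az": 0},{"dx": 0.38,"dy": 0.74,"dz": 0,"ax": 0,"ay": 0,"az": 0},{"dx": 0.38,"dy": 0.74,"dz": 0,"ax": 0,"ay": 0,"az": 0},{"dx": 0.38,"dy": 0.74,"dz": 0,"ax": 0,"ay": 0,"az": 0},{"dx": 0.38,"dy": 0.74,"dz": 0,"ax": 0,"ay": 0,"az": 0},{"dx": 0.38,"dy": 0.74,"dz": 0,"ax": 0,"ay": 0,"az": 0},{"dx": 0.38,"dy": 0.74,"dz": 0,"ax": 0,"ay": 0,"az": 0},{"dx": 0.38,"dy": 0.74,"dz": 0,"ax": 0,"ay": 0,"az": 0},{"dx": 0.19,"dy": 0.37,"dz": 0,"ax": 0,"ay": 0,"az": 0}])

```text
t: 9.12
tcp_pos: [546.7, 97.3, 166.5]
tcp_rot: [-0.001, 0.355, 0.935, 0.001]
force: [0.0, -0.4, -2.2]
grip_width: 28.9
gripper_force: 89.2
```

Request:
step_arm(rows=[{"dx": 0,"dy": 0,"dz": 0,"ax": 0,"ay": 0,"az": 0.94},{"dx": 0,"dy": 0,"dz": 0,"ax": 0,"ay": 0,"az": 0.94},{"dx": 0,"dy": 0,"dz": 0,"ax": 0,"ay": 0,"az": 0.94},{"dx": 0,"dy": 0,"dz": 0,"ax": 0,"ay": 0,"az": 0.94},{"dx": 0,"dy": 0,"dz": 0,"ax": 0,"ay": 0,"az": 0.94},{"dx": 0,"dy": 0,"dz": 0,"ax": 0,"ay": 0,"az": 0.94},{"dx": 0,"dy": 0,"dz": 0,"ax": 0,"ay": 0,"az": 0.94},{"dx": 0,"dy": 0,"dz": 0,"ax": 0,"ay": 0,"az": 0},{"dx": 0,"dy": 0,"dz": 0,"ax": 0,"ay": 0,"az": 0}])

```text
t: 9.87
tcp_pos: [546.4, 92.3, 166.4]
tcp_rot: [-0.0, 0.587, 0.81, -0.001]
force: [0.1, 1.2, -2.2]
grip_width: 29.0
gripper_force: 88.9
```

Run:
```python
from h import *
s,T=rep()
w=cam('wrist');np.save('w5.npy',w,allow_pickle=True)
p=proj(w,[[524,179,75],[547,92,110]]);print(p)
u,v=p[0].astype(int)
f=w['frame'];f=np.clip((f/255.)**.7*300,0,255).astype(np.uint8)
v0=max(0,v-42);u0=max(0,u-42);print(u0,v0)
A=cv2.resize(f[v0:v0+84,u0:u0+84],(400,400),interpolation=2)
B=cv2.resize(f[200:340,250:390],(400,400),interpolation=2)
save('w5',np.hstack([A,B]))
```

```text
t 9.87 tcp [546.4  92.3 166.4] yaw 108.17 z [-1.5e-03 -5.0e-04 -1.0e+00] j [ 0.08  0.43 -0.46  1.8   0.23  0.97 -0.16] F [ 0.1  1.2 -2.2] M [ 0.01  0.01 -0.01] g 29.0 88.9
[[327.80393447  87.54004731]
 [320.61930484 217.75473308]]
285 45
```

View pics/w5.png

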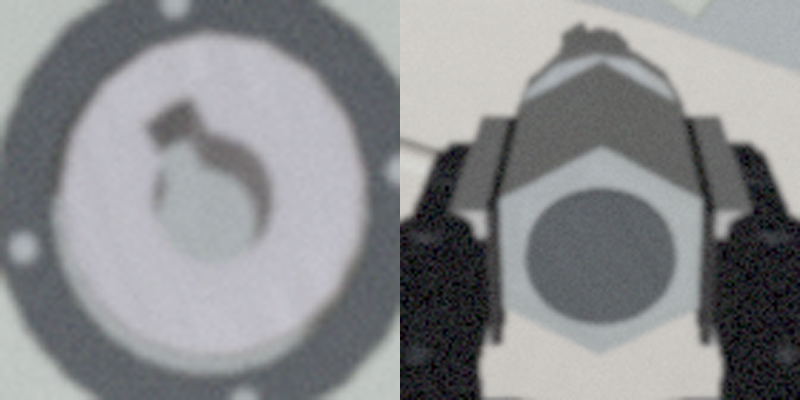

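Left crop: hub face centred near (212,193), bore near (212,195), keyway opening to the upper left with its outer end near (168,112). Right crop: head gripped square with its centre at (600,255), and the key's lower end just left of centre near (577,32).

I'll compute the offsets from these.

Run:
```python
from h import *
w=np.load('w5.npy',allow_pickle=True).item()
T=np.eye(4);s=get_state();T=tool(s);Ti=np.linalg.inv(T)
tl=lambda P:(np.c_[P,np.ones(len(P))]@Ti.T)[:,:3]
f=w['frame'].astype(int)
# hub face: pinkish (r-g), bright
g=cv2.GaussianBlur(w['frame'],(3,3),0).astype(int)
m=((g[...,0]-g[...,1]>2)&(g[...,0]>110)).astype(np.uint8)
mm=np.zeros_like(m);mm[45:129,285:369]=m[45:129,285:369]
cs=sorted(cv2.findContours(mm,cv2.RETR_EXTERNAL,cv2.CHAIN_APPROX_NONE)[0],key=cv2.contourArea)[-1]
h=cv2.convexHull(cs);e=cv2.fitEllipse(h);print('ellipse',e)
A=lambda x,y:np.array([[x/4.762+285-.4,y/4.762+45-.4]])
for c in (np.array([e[0]]),A(212,193)):
    P=onz(w,c,75);print('hub',P.round(1),'tool',tl(P).round(2))
hc=onz(w,np.array([e[0]]),75)[0]
bl,br=onz(w,A(153,195),75),onz(w,A(272,195),75);print('bore mid',((bl+br)/2).round(1),np.linalg.norm(bl-br))
kc=[onz(w,A(*q),75)[0] for q in((147,127),(190,98),(168,112))]
for k in kc:
    d=k-hc;print('kw',np.linalg.norm(d).round(1),np.degrees(np.arctan2(d[1],d[0])).round(1)%360)
# hand
B=lambda x,y:np.array([[(x-400)/2.857+250-.3,y/2.857+200-.3]])
for z in(-34.5,-32.5):
    P=onz(w,B(600,254),T[2,3]-z);print('head top tool',tl(P).round(2))
zt=-34.5;P=tl(onz(w,B(600,254),T[2,3]-zt))[0]
for a in (20,25,30,35,40):
    r=np.radians(a)
    q=[[P[0]+13*np.cos(r),P[1]-13*np.sin(r),zt+76]]
    X=(np.c_[q,[1]]@T.T)[:,:3];u=proj(w,X)[0];print(a,((u-[250,200]+.3)*2.857+[400,0]).round(0))
for dd in [w]:
    pass
print(np.degrees(np.arctan2(T[1,0],T[0,0])))
a=np.load('top0.npy',allow_pickle=True).item()
```

```text
Traceback (most recent call last):
cv2.error: OpenCV(4.12.0) /io/opencv/modules/imgproc/src/shapedescr.cpp:361: error: (-201:Incorrect size of input array) There should be at least 5 points to fit the ellipse in function 'fitEllipseNoDirect'
```

```bash
cat > m.py <<'E'
from h import *
w=np.load('w5.npy',allow_pickle=True).item()
T=tool(get_state());Ti=np.linalg.inv(T)
tl=lambda P:(np.c_[P,np.ones(len(P))]@Ti.T)[:,:3]
g=cv2.GaussianBlur(w['frame'],(3,3),0).astype(int)
print('face px',g[45+60,285+45],'ring',g[45+43,287],'side',g[45+75,285+42])
E
cat > m2.py <<'E'
from m import *
fp=g[45+60,285+45]
m=(np.abs(g-fp).max(2)<max(14,fp.max()*.14)).astype(np.uint8)
mm=np.zeros_like(m);mm[45:129,285:369]=m[45:129,285:369]
cs=sorted(cv2.findContours(mm,cv2.RETR_EXTERNAL,cv2.CHAIN_APPROX_NONE)[0],key=cv2.contourArea)[-1]
h=cv2.convexHull(cs);e=cv2.fitEllipse(h);print('ellipse',e)
A=lambda x,y:np.array([[x/4.762+285-.4,y/4.762+45-.4]])
for c in (np.array([e[0]]),A(212,193)):
    P=onz(w,c,75);print('hub',P.round(1),'tool',tl(P).round(2))
hc=onz(w,A(212,193),75)[0]
bl,br=onz(w,A(153,195),75),onz(w,A(272,195),75);print('bore mid',((bl+br)/2).round(1),np.linalg.norm(bl-br))
for q in((147,127),(190,98),(168,112)):
    d=onz(w,A(*q),75)[0]-hc;print('kw',np.linalg.norm(d).round(1),np.degrees(np.arctan2(d[1],d[0])).round(1)%360)
B=lambda x,y:np.array([[(x-400)/2.857+250-.3,y/2.857+200-.3]])
for z in(-34.5,-32.5):
    P=onz(w,B(600,254),T[2,3]-z);print('head top tool',tl(P).round(2))
zt=-34.5;P=tl(onz(w,B(600,254),T[2,3]-zt))[0]
for k in (20,25,30,35,40):
    r=np.radians(k)
    q=[[P[0]+13*np.cos(r),P[1]-13*np.sin(r),zt+76]]
    X=(np.c_[q,[1]]@T.T)[:,:3];u=proj(w,X)[0];print(k,((u-[250,200]+.3)*2.857+[400,0]).round(0))
a=np.load('top0.npy',allow_pickle=True).item();b=np.load('side0.npy',allow_pickle=True).item()
print('top hub',onz(a,(246,237),75),'side',onz(b,(372,263),75))
E
python3 m2.py
```

```text
face px [132 131 139] ring [48 50 55] side [112 115 117]
ellipse ((328.98541259765625, 86.34441375732422), (61.40774917602539, 66.47492218017578), 8.172146797180176)
hub [[524.6 180.1  75. ]] tool [[90.2   6.66 91.6 ]]
hub [[524.4 180.9  75. ]] tool [[91.04  6.75 91.6 ]]
bore mid [[524.6 180.6  75. ]] 18.487128596007075
kw 13.8 154.9
kw 14.0 122.6
kw 13.5 138.7
head top tool [[  0.14  -0.25 -34.5 ]]
head top tool [[ -1.13  -0.25 -32.5 ]]
20 [580.  20.]
25 [576.  22.]
30 [571.  24.]
35 [567.  27.]
40 [563.  30.]
top hub [[525.87203166 177.02455917  75.        ]] side [[524.18026105 186.57241175  75.        ]]
```

Measured: hub axis at tool (90.8, 6.7), held head axis at tool (about -0.3, -0.2), keyway at 138.7° and key at 138.2°, so they are nearly aligned. Move over the hub and lower to just above it.

Request:
step_arm(rows=[{"dx": 0.255,"dy": 0.035,"dz": 0,"ax": 0,"ay": 0,"az": 0},{"dx": 0.505,"dy": 0.035,"dz": 0,"ax": 0,"ay": 0,"az": 0},{"dx": 0.505,"dy": 0.035,"dz": 0,"ax": 0,"ay": 0,"az": 0},{"dx": 0.505,"dy": 0.035,"dz": 0,"ax": 0,"ay": 0,"az": 0},{"dx": 0.505,"dy": 0.035,"dz": 0,"ax": 0,"ay": 0,"az": 0},{"dx": 0,"dy": 0,"dz": 0,"ax": 0,"ay": 0,"az": 0},{"dx": 0,"dy": 0,"dz": 0.25,"ax": 0,"ay": 0,"az": 0},{"dx": 0,"dy": 0,"dz": 0.25,"ax": 0,"ay": 0,"az": 0},{"dx": 0,"dy": 0,"dz": 0.2,"ax": 0,"ay": 0,"az": 0},{"dx": 0,"dy": 0,"dz": 0,"ax": 0,"ay": 0,"az": 0},{"dx": 0,"dy": 0,"dz": 0,"ax": 0,"ay": 0,"az": 0}])

```text
t: 10.83
tcp_pos: [525.0, 180.0, 138.2]
tcp_rot: [-0.001, 0.588, 0.809, -0.001]
force: [-0.1, 0.2, -2.3]
grip_width: 28.6
gripper_force: 89.0
```

Run:
```python
from h import *
s,T=rep()
w=cam('wrist');np.save('w6.npy',w,allow_pickle=True)
b=cam('side');np.save('side6.npy',b,allow_pickle=True)
print(proj(b,[525,180,75]),proj(w,[525,180,75]))
f=b['frame'];f=np.clip((f/255.)**.7*300,0,255).astype(np.uint8)
u,v=proj(b,[525,180,90])[0].astype(int);print(u,v)
A=cv2.resize(f[v-50:v+50,u-40:u+40],(400,500),interpolation=2)
f=w['frame'];f=np.clip((f/255.)**.7*300,0,255).astype(np.uint8)
B=cv2.resize(f[170:295,270:370],(400,500),interpolation=2)
save('s6',np.hstack([A,B]))
```

```text
t 10.83 tcp [525.  180.  138.2] yaw 107.97 z [-2.e-03 -9.e-04 -1.e+00] j [-0.08  0.47 -0.47  1.83  0.26  0.91 -0.36] F [-0.1  0.2 -2.3] M [-0.01 -0.    0.01] g 28.6 89.0
[[371.22541736 260.43608138]] [[319.95322108 214.0446305 ]]
371 255
```

View pics/s6.png

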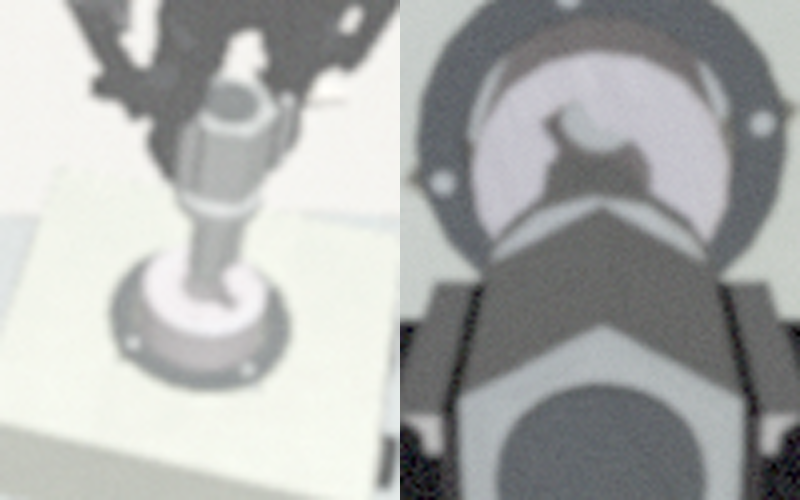

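The side crop shows the tip right over the bore. The wrist crop shows the hub face (columns 470-730, centre 600) lined up with the spindle (about 602), and the keyway at the upper left. Lower the tip into the bore and watch the forces.

Request:
step_arm(rows=[{"dx": 0,"dy": 0,"dz": 0.1,"ax": 0,"ay": 0,"az": 0},{"dx": 0,"dy": 0,"dz": 0.1,"ax": 0,"ay": 0,"az": 0},{"dx": 0,"dy": 0,"dz": 0.1,"ax": 0,"ay": 0,"az": 0},{"dx": 0,"dy": 0,"dz": 0.05,"ax": 0,"ay": 0,"az": 0},{"dx": 0,"dy": 0,"dz": 0,"ax": 0,"ay": 0,"az": 0}])

```text
t: 11.35
tcp_pos: [525.0, 180.8, 124.6]
tcp_rot: [-0.0, 0.588, 0.809, -0.0]
force: [-0.3, -0.9, -1.9]
grip_width: 28.8
gripper_force: 89.0
```

Request:
step_arm(rows=[{"dx": 0,"dy": 0,"dz": 0.05,"ax": 0,"ay": 0,"az": 0},{"dx": 0,"dy": 0,"dz": 0.05,"ax": 0,"ay": 0,"az": 0},{"dx": 0,"dy": 0,"dz": 0.05,"ax": 0,"ay": 0,"az": 0},{"dx": 0,"dy": 0,"dz": 0,"ax": 0,"ay": 0,"az": 0}])

```text
t: 11.68
tcp_pos: [525.2, 181.0, 118.9]
tcp_rot: [-0.0, 0.588, 0.809, -0.0]
force: [-0.5, 0.1, -2.7]
grip_width: 28.7
gripper_force: 89.0
```

Request:
step_arm(rows=[{"dx": 0,"dy": 0,"dz": 0.04,"ax": 0,"ay": 0,"az": 0},{"dx": 0,"dy": 0,"dz": 0.04,"ax": 0,"ay": 0,"az": 0},{"dx": 0,"dy": 0,"dz": 0.03,"ax": 0,"ay": 0,"az": 0},{"dx": 0,"dy": 0,"dz": 0,"ax": 0,"ay": 0,"az": 0}])

```text
t: 12.02
tcp_pos: [525.3, 181.0, 114.6]
tcp_rot: [-0.0, 0.588, 0.809, -0.0]
force: [-0.4, -0.4, -3.1]
grip_width: 29.0
gripper_force: 89.0
```

```bash
python3 -c "
from h import *
rep()"
```

```text
t 12.02 tcp [525.3 181.  114.6] yaw 108.02 z [-3.e-04 -2.e-04 -1.e+00] j [-0.09  0.5  -0.46  1.85  0.28  0.86 -0.38] F [-0.4 -0.4 -3.1] M [-0.01 -0.    0.02] g 29.0 89.0
```

No contact yet, with the key's end at or just below the hub face. Continue lightly.

Request:
step_arm(rows=[{"dx": 0,"dy": 0,"dz": 0.04,"ax": 0,"ay": 0,"az": 0},{"dx": 0,"dy": 0,"dz": 0.04,"ax": 0,"ay": 0,"az": 0},{"dx": 0,"dy": 0,"dz": 0.02,"ax": 0,"ay": 0,"az": 0},{"dx": 0,"dy": 0,"dz": 0,"ax": 0,"ay": 0,"az": 0}])

```text
t: 12.35
tcp_pos: [525.3, 181.0, 110.7]
tcp_rot: [-0.0, 0.588, 0.809, -0.0]
force: [-0.6, 0.9, -1.3]
grip_width: 28.7
gripper_force: 89.0
```

```bash
python3 -c "
from h import *
rep()"
```

```text
t 12.35 tcp [525.3 181.  110.7] yaw 108.02 z [-3.e-04 -1.e-04 -1.e+00] j [-0.1   0.5  -0.46  1.85  0.29  0.85 -0.38] F [-0.6  0.9 -1.3] M [0.01 0.02 0.02] g 28.7 89.0
```

The force is still only the weight, so the key is in the keyway. Go on down towards the flange seat.

Request:
step_arm(rows=[{"dx": 0,"dy": 0,"dz": 0.06,"ax": 0,"ay": 0,"az": 0},{"dx": 0,"dy": 0,"dz": 0.06,"ax": 0,"ay": 0,"az": 0},{"dx": 0,"dy": 0,"dz": 0.06,"ax": 0,"ay": 0,"az": 0},{"dx": 0,"dy": 0,"dz": 0.06,"ax": 0,"ay": 0,"az": 0},{"dx": 0,"dy": 0,"dz": 0,"ax": 0,"ay": 0,"az": 0}])

```text
t: 12.77
tcp_pos: [525.1, 180.9, 100.7]
tcp_rot: [-0.0, 0.588, 0.809, -0.0]
force: [-0.6, -0.5, -3.5]
grip_width: 28.9
gripper_force: 89.0
```

```bash
python3 -c "
from h import *
rep()"
```

```text
t 12.77 tcp [525.1 180.9 100.7] yaw 108.02 z [-8.e-04 -4.e-04 -1.e+00] j [-0.1   0.51 -0.45  1.86  0.29  0.83 -0.39] F [-0.6 -0.5 -3.5] M [-0.06 -0.03  0.02] g 28.9 89.0
```

Request:
step_arm(rows=[{"dx": 0,"dy": 0,"dz": 0.06,"ax": 0,"ay": 0,"az": 0},{"dx": 0,"dy": 0,"dz": 0.06,"ax": 0,"ay": 0,"az": 0},{"dx": 0,"dy": 0,"dz": 0.06,"ax": 0,"ay": 0,"az": 0},{"dx": 0,"dy": 0,"dz": 0,"ax": 0,"ay": 0,"az": 0},{"dx": 0,"dy": 0,"dz": 0,"ax": 0,"ay": 0,"az": 0}])

```text
t: 13.18
tcp_pos: [525.3, 181.0, 93.9]
tcp_rot: [-0.0, 0.588, 0.809, -0.0]
force: [0.9, -0.1, -1.7]
grip_width: 29.0
gripper_force: 89.0
```

```bash
python3 -c "
from h import *
rep()"
```

```text
t 13.18 tcp [525.3 181.   93.9] yaw 108.02 z [-3.e-04 -1.e-04 -1.e+00] j [-0.1   0.52 -0.45  1.87  0.3   0.82 -0.39] F [ 0.9 -0.1 -1.7] M [ 0.01 -0.03  0.03] g 29.0 89.0
```

Request:
step_arm(rows=[{"dx": 0,"dy": 0,"dz": 0.05,"ax": 0,"ay": 0,"az": 0},{"dx": 0,"dy": 0,"dz": 0.05,"ax": 0,"ay": 0,"az": 0},{"dx": 0,"dy": 0,"dz": 0.05,"ax": 0,"ay": 0,"az": 0},{"dx": 0,"dy": 0,"dz": 0.05,"ax": 0,"ay": 0,"az": 0},{"dx": 0,"dy": 0,"dz": 0,"ax": 0,"ay": 0,"az": 0},{"dx": 0,"dy": 0,"dz": 0,"ax": 0,"ay": 0,"az": 0}])

```text
t: 13.68
tcp_pos: [525.5, 181.1, 86.2]
tcp_rot: [0.0, 0.588, 0.809, 0.0]
force: [-2.0, -0.7, 0.3]
grip_width: 29.0
gripper_force: 89.6
```

Request:
step_arm(rows=[{"dx": 0,"dy": 0,"dz": 0.04,"ax": 0,"ay": 0,"az": 0},{"dx": 0,"dy": 0,"dz": 0.03,"ax": 0,"ay": 0,"az": 0},{"dx": 0,"dy": 0,"dz": 0,"ax": 0,"ay": 0,"az": 0},{"dx": 0,"dy": 0,"dz": 0,"ax": 0,"ay": 0,"az": 0}])

```text
t: 14.02
tcp_pos: [525.5, 181.1, 83.4]
tcp_rot: [0.0, 0.588, 0.809, 0.0]
force: [-2.3, -0.9, 2.5]
grip_width: 29.1
gripper_force: 89.7
```

```bash
python3 -c "
from h import *
rep()"
```

```text
t 14.02 tcp [525.5 181.1  83.4] yaw 108.02 z [ 3.e-04  0.e+00 -1.e+00] j [-0.11  0.54 -0.44  1.88  0.31  0.8  -0.4 ] F [-2.3 -0.9  2.5] M [-0.24  0.1  -0.01] g 29.1 89.7
```

The flange is on the hub and the spring force is building. Keep pressing to the stop.

Request:
step_arm(rows=[{"dx": 0,"dy": 0,"dz": 0.04,"ax": 0,"ay": 0,"az": 0},{"dx": 0,"dy": 0,"dz": 0.03,"ax": 0,"ay": 0,"az": 0},{"dx": 0,"dy": 0,"dz": 0,"ax": 0,"ay": 0,"az": 0},{"dx": 0,"dy": 0,"dz": 0,"ax": 0,"ay": 0,"az": 0}])

```text
t: 14.35
tcp_pos: [525.6, 181.1, 80.7]
tcp_rot: [0.0, 0.588, 0.809, 0.0]
force: [-2.4, -0.6, 5.4]
grip_width: 29.1
gripper_force: 90.4
```

Request:
step_arm(rows=[{"dx": 0,"dy": 0,"dz": 0.03,"ax": 0,"ay": 0,"az": 0},{"dx": 0,"dy": 0,"dz": 0.02,"ax": 0,"ay": 0,"az": 0},{"dx": 0,"dy": 0,"dz": 0,"ax": 0,"ay": 0,"az": 0},{"dx": 0,"dy": 0,"dz": 0,"ax": 0,"ay": 0,"az": 0}])

```text
t: 14.68
tcp_pos: [525.6, 181.1, 80.4]
tcp_rot: [0.001, 0.588, 0.809, 0.0]
force: [-7.9, -4.8, 27.5]
grip_width: 28.8
gripper_force: 93.3
```

```bash
python3 -c "
from h import *
rep()"
```

```text
t 14.68 tcp [525.6 181.1  80.4] yaw 108.02 z [ 1.3e-03 -5.0e-04 -1.0e+00] j [-0.11  0.54 -0.44  1.88  0.31  0.79 -0.41] F [-7.9 -4.8 27.5] M [-0.99  1.83 -0.01] g 28.8 93.3
```

The stop is reached: TCP z is 80.4 against 80.5 expected for a seated flange with the hub 8 mm down, and the force has jumped to 27 N. Ease it by a hair, let it settle and confirm.

Request:
step_arm(rows=[{"dx": 0,"dy": 0,"dz": -0.01,"ax": 0,"ay": 0,"az": 0},{"dx": 0,"dy": 0,"dz": 0,"ax": 0,"ay": 0,"az": 0},{"dx": 0,"dy": 0,"dz": 0,"ax": 0,"ay": 0,"az": 0},{"dx": 0,"dy": 0,"dz": 0,"ax": 0,"ay": 0,"az": 0},{"dx": 0,"dy": 0,"dz": 0,"ax": 0,"ay": 0,"az": 0},{"dx": 0,"dy": 0,"dz": 0,"ax": 0,"ay": 0,"az": 0}])

```text
t: 15.18
tcp_pos: [525.6, 181.1, 80.5]
tcp_rot: [0.001, 0.588, 0.809, 0.0]
force: [-6.8, -3.7, 22.8]
grip_width: 28.8
gripper_force: 92.1
```

Run:
```python
from h import *
rep()
# check: bystanders unmoved between first and current side views (mean colour change in small windows)
b=cam('side');a=np.load('side0.npy',allow_pickle=True).item()
for n,(u,v) in dict(carton=(264,255),bottle=(293,224),slides=(281,189),marker=(374,223)).items():
    print(n,np.abs(b['frame'][v-20:v+20,u-20:u+20].astype(int)-a['frame'][v-20:v+20,u-20:u+20]).mean().round(1))
```

```text
t 15.18 tcp [525.6 181.1  80.5] yaw 108.02 z [ 1.2e-03 -4.0e-04 -1.0e+00] j [-0.11  0.54 -0.44  1.88  0.31  0.79 -0.41] F [-6.8 -3.7 22.8] M [-0.82  1.55  0.05] g 28.8 92.1
carton 14.5
bottle 14.2
slides 12.8
marker 97.0
```

```bash
python3 -c "
from station import sign_off
print(sign_off())"
```

```text
the job is handed in; nothing more can be done
None
```

The spindle is in the hub with its key in the keyway, flange seated and hub pressed to its stop, and the job was handed in at about 15 s with the arm still gripping and pushing at about 23 N; the key was already lined up, so it went in without any turning search, and the arm never went near the carton, bottle, slides or marker (final camera check inconclusive).

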